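# Zero the sample mill and back its burrs off five clicks

## Robot

A 6-joint arm with a two-finger parallel gripper is mounted at the origin on the work surface. World frame = base frame: x ahead of the robot, y to its left, z up, the work surface at z = 0. Lengths are in m, angles in rad, forces in N, time in s.
With the tool pointing down it reaches from about 0.3 to 0.85 m from the base axis. Payload 5.4 kg.
Tool frame: the origin (TCP) lies at the very end of the fingers, on their centre line; the grasp point (between the pads) lies 19 mm behind it (arm.grasp_offset is the distance from the TCP to the grasp point, in m); z points along the fingers, y is the line along which they close (so a half turn about z gives the same grasp; the last joint's range is limited). The gripper opens to 85 mm and grips with 20 to 120 N. Pads are 22 mm wide; open, the fingers measure 114 mm over their backs; the gripper's body (76 mm by 85 mm) begins 54 mm behind the grasp point. The pads swing forward as they close: fully open they stand 13 mm farther back than shut.
Start: joints at [-1.311, 0.158, 1.597, -0, 1.386, -0.21], TCP at [0.26, -0.513, 0.231] pointing down, gripper open.
Joint ranges: [-2.91, 2.91], [-0.94, 2.29], [0.18, 2.7], [-1.29, 4.43], [0.17, 2.64], [-3, 3]. Speed limits (rad/s): [2.57, 2.57, 3.14, 3.14, 3.14, 3.14].

## Interface

Orientations are given as a 3x3 rotation matrix whose columns are the frame's x, y, z axes.
In Python, from workcell import arm gives the robot as it stands. Calls block until the motion is done:
- arm.movep(position, orientation): joint-space move of the TCP to a pose.
- arm.move_straight(position, rotation=None, feed=0.15, f_stop=None): straight line of the TCP; rotation=None keeps the orientation; feed is the mean speed in m/s. With f_stop (N) it stops when the force on the tool has changed by that much, and returns True; else False.
- arm.move_joints(angles): joint-space move.
- arm.move_gripper(opening, f_grip=None): finger opening in m; f_grip is the grip in N (None keeps the last); returns when the fingers have stopped.
- arm.pause(seconds).
- arm.solve_ik(position, orientation): joint angles nearest the present ones, or None.
- arm.get_obs(): the state.
- arm.camera(name): name is "scene" or "top"; returns a dict with "img" (400x640x3 uint8, red, green, blue), "depth" (400x640 float32, m along the optical axis (not along the pixel's ray), 0 where there is no reading), "vertical_fov" (degrees; the focal length in pixels is half the picture's height over the tangent of half this angle, whatever the lens; pixels are square), "cx", "cy" (the principal point, pixels), "R" (3x3) and "t" (3): a world point X has camera coordinates R X + t. Camera axes: x right, y down, z forward; pixel columns grow to the right and rows downward; lengths in m; the calibration is good to about 2 mm. A picture is of the moment at which its call begins.
A pose or a line that the arm cannot do raises arm.PlanningError and nothing moves.
- arm.hand_in(): hands the job in; it is judged then, once.
Trained networks look in a picture, given as the dict that the camera call returned (one of the last four; its "shot" number tells which), for a name from the list of things; names that differ only in an ending like _2 or _b are one class to them, and where a whole thing is asked for, a point or a joint stands for the part that bears it (a point fixed in the world has none). Each returns a list of dicts, best first, with "confidence" (0 to 1); they miss things now and then, are a little off and sometimes report something else, mostly with a low value. They report only what shows in the picture. A call takes as long as a camera call.
- arm.cut_out(picture, label): "pixels" (400x640 bool, what is visible of it) and "rect" ([left, top, right, bottom] in pixels, round what is visible of it).
The state is a dict: "clock": time; "qpos": joint angles; "qd": joint speeds; "joint_torque": joint torques, N m; "ee_pos": TCP position; "tool_rot": TCP orientation; "force": force on the tool from outside, world axes, zero at the start; "torque": the same for the moment, N m; "opening": finger opening in m; "grasp_force": force on a finger pad.
Only numpy, scipy, OpenCV 4.12 (cv2) and the standard library are available. Lean on these libraries where they do the work, as an engineer would, in place of code of your own. Each camera call takes 0.05 s, during which the arm holds its last target. There are 200 camera calls.

## Task

Set the mill's grinding gap for the next leaf sample: turn the black dial on top clockwise until the burrs touch and it will go no further, feeling for the stop and never forcing the dial against it, then turn it back anticlockwise by exactly five clicks. Let go and leave the dial resting in that fifth click; do not disturb the cup, jar, brush or tip box.

Things in the scene. Friction and masses are not known exactly. Their poses are not given: they have to be found in the camera images.
- dial: Black knurled dial standing on top of the mill, its burr-gap adjuster: round, 44 mm across, 30 mm tall, rubbery grip. Origin: centre of its underside on its upright axis, 190 mm over the bench (top 220 mm); z up, x towards the white pointer. Under it a neck 26 mm across, then, 14 mm lower, the mill's cover. From above, clockwise closes the burrs, anticlockwise opens them.
- dial_grip (a point): On the dial's axis, 18 mm over its underside: where to grip it. The dial clicks 18 times a turn (20 degrees, 0.349 rad a click) and, let go, falls into the nearest click; turning it, the clicks are felt as a ripple of 0.1 to 0.2 N m. The stop where the burrs touch is itself a click position: count the five from there, so the fifth is 1.745 rad from it.
- dial_pointer (a point): End of the white rib on the dial's silver top, 21.5 mm from the axis. No mark shows the stop: it lies 1.0 to 2.5 rad clockwise of the start, anywhere round the circle. It is springy, 4 N m per rad: 0.3 N m is a clear stop; 0.6 N m (0.15 rad into it) is forcing. Fully open is a like stop 3.3 rad from it. Inside, dial_lug is 7.9 mm from stop_pin at the stop, 35.1 mm at five clicks.
- mill: Burr mill fixed to the bench. Origin: on the bench under the dial's axis; z up, its front is -x. White base 170 mm wide, from 165 mm before the axis to 105 mm behind it, 28 mm high; white motor housing, steel burr chamber 128 mm across, its cover at 172 mm; steel spout at the front over the cup. Over the cover, only the dial, its neck and 4 mm screw heads stand within 100 mm of the axis.
- hopper_mouth (a point): Centre of the rim of the mill's steel feed hopper, 240 mm over the bench; the rim is 92 mm across. The hopper stands on a slanting pipe to the mill's left (+y), 150 mm from the dial's axis; keep clear of it.
- cup: Loose steel catch cup, 54 mm across, 55 mm high, standing on the mill's base tray under the spout. Origin: centre of its underside. Leave it alone.
- jar: Loose white jar with white lid and paper label, 68 mm across, 95 mm high, on the bench. Origin: centre of its underside. Leave it alone.
- brush: Loose cleaning brush lying on the bench, 170 mm long, along its x axis with the handle to -x. Origin: underneath its middle. Leave it alone.
- tip_box: Loose pale box of pipette tips, 88 x 128 mm, 60 mm high, on the bench. Origin: centre of its underside. Leave it alone.

How it is judged:
By the outcome, as a careful person would: the job done as asked, in the order asked, and still so for the second after the job is handed in, with the robot touching nothing.
It also fails if it takes over 67 s, if anything falls off the work surface, if the arm or the gripper's body presses on something with over 40 N, if the wrist force passes 120 N, or if a joint passes its speed limit or range.

## Working session

There is one attempt and no reset: what is moved stays moved. The work goes in short steps, each a Python script; the robot and the scene stay as the last script left them, time stands still between calls to the robot, and variables do not carry over. Pictures are saved under pics/ and viewed, at most 10 in all, crops included, and the job is handed in when it is done.

```bash
mkdir -p pics; ls; cat > h.py <<'E'
import numpy as np, cv2
from workcell import arm
def cloud(p):
    d=p["depth"]; f=200/np.tan(np.radians(p["vertical_fov"])/2)
    v,u=np.mgrid[:400,:640]
    c=np.stack([(u-p["cx"])/f*d,(v-p["cy"])/f*d,d],-1)
    return (c-p["t"])@p["R"]
E
python3 - <<'E'
from h import *
for n in ("top","scene"):
    p=arm.camera(n); cv2.imwrite(f"pics/{n}0.png",p["img"][:,:,::-1])
    W=cloud(p)
    for l in ("dial","dial_pointer","hopper_mouth","cup","jar","brush","tip_box","mill"):
        for r in arm.cut_out(p,l)[:1]:
            m=r["pixels"]&(p["depth"]>0); q=W[m]
            print(n,l,round(r["confidence"],2),r["rect"],m.sum(),np.median(q,0).round(3),q.min(0).round(3),q.max(0).round(3))
            if l=="dial":
                t=q[(q[:,2]>.213)&(q[:,2]<.228)]; print("top",len(t),t.mean(0),(t.min(0)+t.max(0))/2,np.ptp(t,axis=0))
o=arm.get_obs();print(o["clock"],o["qpos"],o["tool_rot"],arm.grasp_offset)
E
```

```text
pics
top dial 0.66 [327.8, 224.3, 343.0, 235.0] 101 [ 0.395 -0.065  0.037] [ 0.299 -0.089  0.021] [ 0.411 -0.036  0.694]<stdin>:10: RuntimeWarning: Mean of empty slice.
  ret = um.true_divide(
Traceback (most recent call last):
ValueError: zero-size array to reduction operation minimum which has no identity
```

View pics/top0.png

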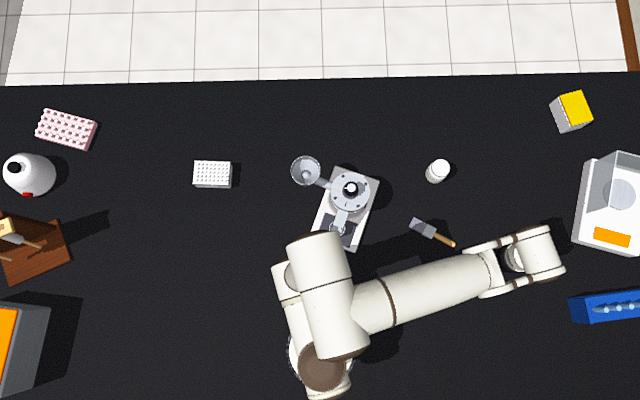

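The top picture shows the dial at about pixel (350,188), the hopper at (306,170) and the cup area at (335,230). The network's best "dial" at (335,230) is wrong, so I'll check the other candidates.

```bash
python3 - <<'E'
from h import *
for n in ("top","scene"):
    p=arm.camera(n); cv2.imwrite(f"pics/{n}0.png",p["img"][:,:,::-1])
    W=cloud(p)
    for l in ("dial","hopper_mouth","jar","mill"):
        for r in arm.cut_out(p,l)[:3]:
            m=r["pixels"]&(p["depth"]>0); q=W[m]
            if len(q)==0: continue
            print(n,l,round(r["confidence"],2),np.round(r["rect"]),m.sum(),np.median(q,0).round(3),q.min(0).round(3),q.max(0).round(3))
    if n=="top":
        big=cv2.resize(p["img"][140:260,280:400],(600,600),interpolation=cv2.INTER_CUBIC);cv2.imwrite("pics/topc.png",big[:,:,::-1])
    k=(W[...,2]>.205)&(W[...,2]<.235)&(p["depth"]>0)
    nl,lab,st,ce=cv2.connectedComponentsWithStats(k.astype(np.uint8))
    for i in range(1,nl):
        if st[i,4]>15:
            q=W[lab==i];print("comp",st[i],q.mean(0).round(4),((q.min(0)+q.max(0))/2).round(4),np.ptp(q,axis=0).round(3))
o=arm.get_obs();print(o["clock"],o["qpos"],o["tool_rot"],arm.grasp_offset)
E
```

```text
top dial 0.5 [294. 155. 382. 254.] 3899 [ 0.482 -0.075  0.142] [ 0.281 -0.218 -0.008] [0.669 0.079 0.705]
top dial 0.44 [343. 182. 360. 196.] 160 [ 0.497 -0.102  0.219] [ 0.478 -0.124  0.194] [ 0.518 -0.083  0.229]
top hopper_mouth 0.55 [294. 154. 378. 253.] 3822 [ 0.482 -0.075  0.141] [ 0.317 -0.218 -0.008] [0.671 0.079 0.247]
top jar 0.83 [427. 164. 451. 183.] 356 [ 0.58  -0.409  0.091] [ 0.555 -0.443  0.018] [ 0.613 -0.385  0.104]
top mill 0.5 [340. 181. 362. 198.] 156 [ 0.496 -0.102  0.22 ] [ 0.478 -0.124  0.194] [ 0.518 -0.083  0.229]
comp [291 157  29  29 287] [0.565  0.0374 0.2155] [0.553  0.0359 0.22  ] [0.09  0.087 0.03 ]
comp [344 181  14  15 152] [ 0.498  -0.103   0.2194] [ 0.4995 -0.1036  0.2177] [0.044 0.041 0.022]
comp [ 12 215  12  11  63] [0.4244 0.9133 0.2187] [0.4255 0.9178 0.2201] [0.029 0.028 0.029]
comp [  4 233  11   9  55] [0.3724 0.9302 0.2192] [0.3748 0.9331 0.2189] [0.025 0.018 0.028]
scene hopper_mouth 0.58 [278. 158. 372. 238.] 4974 [ 0.522 -0.06   0.134] [ 0.32  -0.229 -0.001] [0.624 0.08  0.245]
scene jar 0.73 [229. 120. 252. 157.] 627 [ 0.592 -0.401  0.072] [ 0.539 -0.528 -0.002] [ 0.622 -0.384  0.103]
scene mill 0.91 [277. 159. 370. 237.] 4826 [ 0.524 -0.058  0.131] [ 0.323 -0.229 -0.004] [0.624 0.08  0.245]
comp [487 125  30  21 149] [0.0093 0.0609 0.2223] [-0.005   0.0578  0.22  ] [0.092 0.023 0.03 ]
comp [302 160  17  17 222] [ 0.5003 -0.1012  0.2186] [ 0.498  -0.1048  0.217 ] [0.043 0.046 0.024]
comp [298 197  37  37 541] [0.5466 0.0216 0.2183] [0.5533 0.0342 0.22  ] [0.089 0.092 0.03 ]
0.6 [-1.31111013e+00  1.58361732e-01  1.59694729e+00  5.61303366e-06
  1.38620882e+00 -2.10118685e-01] [[ 8.91657102e-01  4.52711400e-01  2.45435009e-05]
 [ 4.52711400e-01 -8.91657099e-01 -7.08898074e-05]
 [-1.02082371e-05  7.43205229e-05 -9.99999997e-01]] 0.0187
```

View pics/topc.png

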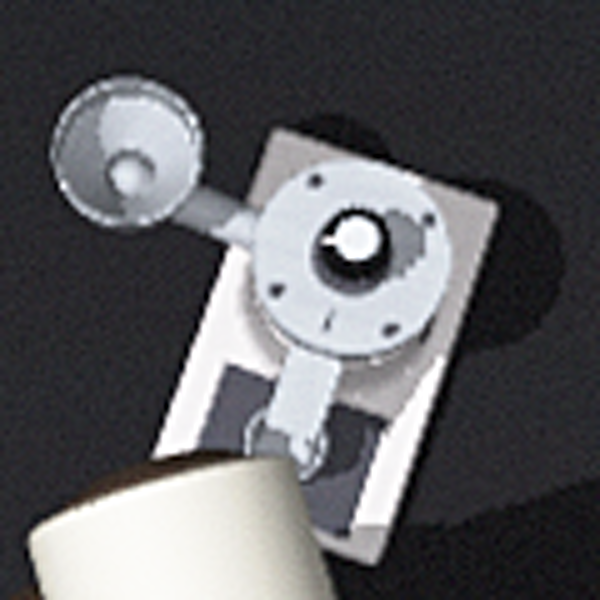

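View pics/scene0.png

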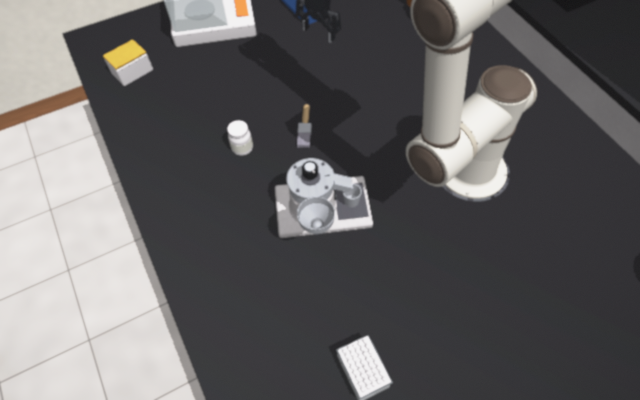

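The crop shows the dial at about (350,188) in the full picture, with its pointer facing image-left, which is about world +y. Both cameras put the axis near (0.499, -0.103) with its top at 0.22. The hopper is 148 mm from it, which fits the given 150 mm. Next I'll go above it and grip.

```bash
python3 - <<'E'
from h import *
Rd=lambda a:np.array([[np.cos(a),np.sin(a),0],[np.sin(a),-np.cos(a),0],[0,0,-1]])
o=arm.get_obs(); c=o["ee_pos"]
arm.move_straight([c[0],c[1],.30],feed=.2)
q=arm.solve_ik([.499,-.103,.30],Rd(0)); q=np.array(q)
q2=np.array(arm.solve_ik([.499,-.103,.30],Rd(-.3)))
print("q",q.round(3),"dq6 for clockwise .3:",(q2-q).round(3))
s=np.sign((q2-q)[5]); q[5]=-1.6*s
arm.move_joints(q); arm.move_gripper(.065,f_grip=40)
arm.move_straight([.499,-.103,.187],feed=.1,f_stop=8)
o=arm.get_obs();print(o["clock"],o["ee_pos"],o["qpos"].round(3),o["force"],o["torque"])
arm.move_gripper(.03,f_grip=40); arm.pause(.3)
o=arm.get_obs();print(o["clock"],o["opening"],o["grasp_force"],o["ee_pos"],o["force"],o["torque"],o["tool_rot"][:,1])
p=arm.camera("scene");cv2.imwrite("pics/grip.png",cv2.resize(p["img"][90:250,230:430],(800,640))[:600,:,::-1])
E
```

```text
q [-0.441 -0.052  1.681 -0.     1.513  1.13 ] dq6 for clockwise .3: [0.  0.  0.  0.  0.  0.3]
4.45 [ 0.49953422 -0.10322675  0.18782681] [-0.441  0.026  1.827  0.     1.287 -1.6  ] [-0.39978587  0.31961397 -0.26369371] [-0.01842554  0.0018592   0.00277769]
5.0667 0.043160669809291875 40.918893814086914 [ 0.49890256 -0.10506998  0.18849996] [-4.25347627 -5.11196221  4.83254091] [-0.87461038  0.76017309 -0.03917973] [ 0.4006063   0.91624108 -0.0041082 ]
```

View pics/grip.png

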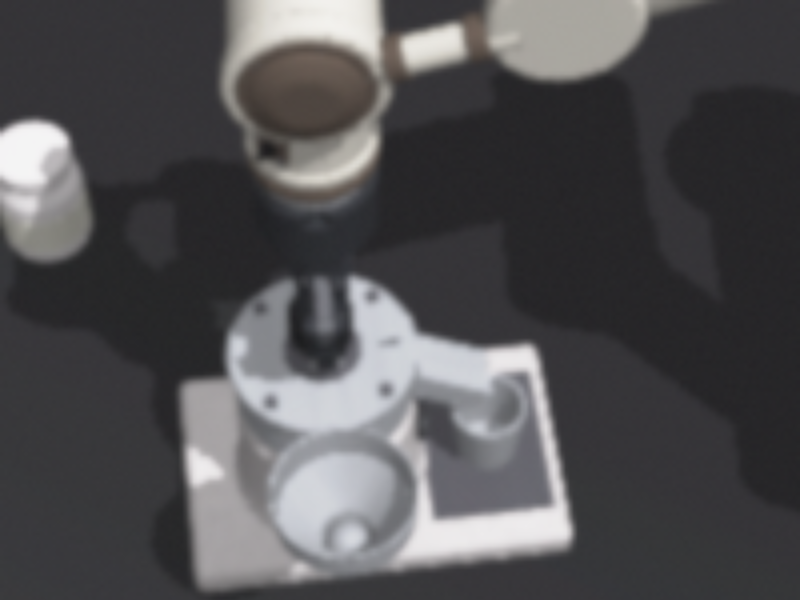

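The grip shows clean on the dial, clear of the hopper at (340,510) and the cup at (490,420). I'll recentre, then turn clockwise with torque monitoring.

```bash
python3 - <<'E'
from h import *
arm.move_straight([.4984,-.1049,.187],feed=.03)
o=arm.get_obs();print(o["clock"],o["ee_pos"],o["force"].round(2),o["torque"].round(3))
q=np.array(o["qpos"]);q[5]=-1.6
c=arm.solve_ik([.4984,-.1049,.187],o["tool_rot"]); q[:5]=np.array(c)[:5]
Rv=o["tool_rot"]; R0=np.array([Rv[:,0],Rv[:,1],[0,0,-1]]).T
a=np.arctan2(Rv[1,0],Rv[0,0]); Rd=np.array([[np.cos(a),np.sin(a),0],[np.sin(a),-np.cos(a),0],[0,0,-1]])
q[:5]=np.array(arm.solve_ik([.4984,-.1049,.187],Rd))[:5]
np.save("q.npy",q); t0=0;L=[]
for i in range(45):
    q[5]+=.02
    arm.move_joints(q); o=arm.get_obs(); L.append((q[5],o["qpos"][5],o["torque"][2],np.hypot(*o["force"][:2])))
    if abs(o["torque"][2])>.32: print("stop");break
    if i==0: print("step1",o["clock"])
np.save("q.npy",q)
print(o["clock"],o["force"].round(1),o["opening"]);print(np.array(L).round(3).tolist())
E
```

```text
5.3667 [ 0.4988396  -0.10517598  0.18849561] [-1.9   1.14  4.83] [ 0.028  0.412 -0.091]
step1 5.6167
16.6167 [3.4 5.8 4.3] 0.04290059567318845
[[-1.58, -1.58, 0.036, 2.685], [-1.56, -1.56, 0.144, 2.29], [-1.54, -1.54, 0.173, 2.575], [-1.52, -1.52, 0.184, 1.725], [-1.5, -1.5, 0.088, 2.405], [-1.48, -1.48, 0.096, 2.296], [-1.46, -1.46, 0.047, 2.786], [-1.44, -1.44, 0.043, 2.566], [-1.42, -1.42, 0.061, 2.569], [-1.4, -1.4, 0.035, 2.826], [-1.38, -1.38, 0.081, 3.142], [-1.36, -1.36, 0.036, 2.845], [-1.34, -1.34, -0.017, 2.457], [-1.32, -1.32, -0.015, 2.785], [-1.3, -1.3, -0.009, 2.998], [-1.28, -1.28, -0.029, 3.038], [-1.26, -1.26, -0.016, 3.891], [-1.24, -1.24, 0.055, 2.957], [-1.22, -1.22, 0.099, 2.41], [-1.2, -1.2, 0.101, 2.771], [-1.18, -1.18, 0.183, 3.83], [-1.16, -1.16, 0.036, 3.439], [-1.14, -1.14, 0.199, 3.445], [-1.12, -1.12, 0.161, 3.837], [-1.1, -1.1, 0.042, 3.927], [-1.08, -1.08, 0.081, 4.368], [-1.06, -1.06, 0.005, 4.866], [-1.04, -1.04, 0.1, 4.663], [-1.02, -1.02, 0.052, 5.289], [-1.0, -1.0, 0.025, 4.984], [-0.98, -0.98, 0.038, 5.385], [-0.96, -0.96, -0.056, 4.925], [-0.94, -0.94, 0.012, 5.033], [-0.92, -0.92, -0.012, 6.23], [-0.9, -0.9, -0.043, 6.127], [-0.88, -0.88, 0.04, 6.083], [-0.86, -0.86, 0.108, 6.559], [-0.84, -0.84, 0.135, 6.425], [-0.82, -0.82, 0.22, 6.293], [-0.8, -0.8, 0.104, 5.938], [-0.78, -0.78, 0.117, 6.552], [-0.76, -0.76, 0.068, 6.754], [-0.74, -0.74, 0.024, 7.223], [-0.72, -0.72, 0.012, 7.223], [-0.7, -0.7, 0.102, 6.717]]
```

The click ripple is clear, with a 0.35 rad period and rests near -1.6 + 0.349k. I'll ease the side load and carry on to the stop.

```bash
python3 - <<'E'
from h import *
q=np.load("q.npy"); o=arm.get_obs()
Rv=o["tool_rot"]; a=np.arctan2(Rv[1,0],Rv[0,0]); Rd=np.array([[np.cos(a),np.sin(a),0],[np.sin(a),-np.cos(a),0],[0,0,-1]])
q[:5]=np.array(arm.solve_ik([.4990,-.1036,.187],Rd))[:5]
arm.move_joints(q); o=arm.get_obs(); print(o["force"].round(1),o["torque"][2])
L=[]
def tz(n=3):
    v=[arm.get_obs()["torque"][2]]
    for _ in range(n): arm.pause(.02); v.append(arm.get_obs()["torque"][2])
    return np.mean(v)
hit=False
while q[5]<1.05:
    q[5]+=.022
    arm.move_joints(q); t=arm.get_obs()["torque"][2]
    if t>.2: t=tz()
    L.append((q[5],t))
    if t>.29: hit=True;break
np.save("q.npy",q); o=arm.get_obs()
print(hit,o["clock"],o["force"].round(1),o["torque"],o["opening"],o["grasp_force"]);print(np.array(L).round(3).tolist())
E
```

```text
[2.7 1.2 5.7] 0.05021818294501419
True 35.6667 [14.7 -4.7 -2.4] [-0.38632864 -2.11361734  0.29120321] 0.04298501947882575 40.88979363441467
[[-0.678, 0.063], [-0.656, 0.014], [-0.634, 0.046], [-0.612, -0.062], [-0.59, -0.037], [-0.568, 0.061], [-0.546, -0.06], [-0.524, 0.037], [-0.502, 0.158], [-0.48, 0.191], [-0.458, 0.104], [-0.436, 0.091], [-0.414, 0.041], [-0.392, 0.082], [-0.37, 0.065], [-0.348, 0.007], [-0.326, 0.001], [-0.304, 0.064], [-0.282, 0.02], [-0.26, -0.034], [-0.238, 0.02], [-0.216, -0.004], [-0.194, -0.005], [-0.172, 0.129], [-0.15, 0.187], [-0.128, 0.174], [-0.106, 0.122], [-0.084, 0.1], [-0.062, 0.115], [-0.04, 0.071], [-0.018, 0.068], [0.004, 0.041], [0.026, 0.015], [0.048, 0.037], [0.07, 0.067], [0.092, 0.031], [0.114, 0.011], [0.136, -0.047], [0.158, 0.079], [0.18, 0.101], [0.202, 0.189], [0.224, 0.23], [0.246, 0.119], [0.268, 0.184], [0.29, 0.058], [0.312, 0.155], [0.334, 0.107], [0.356, 0.074], [0.378, 0.045], [0.4, 0.033], [0.422, -0.003], [0.444, 0.001], [0.466, -0.09], [0.488, -0.011], [0.51, 0.077], [0.532, 0.115], [0.554, 0.124], [0.576, 0.219], [0.598, 0.06], [0.62, 0.14], [0.642, 0.08], [0.664, 0.159], [0.686, 0.028], [0.708, 0.062], [0.73, 0.034], [0.752, 0.028], [0.774, -0.037], [0.796, 0.036], [0.818, -0.032], [0.84, 0.014], [0.862, 0.077], [0.884, 0.156], [0.906, 0.232], [0.928, 0.317]]
```

The stop is felt at the k=7 click (0.843), with 0.32 N m at 0.085 rad past it. Travel is 2.44 rad, and no later click is possible within the 2.5 rad limit. One small confirming nudge, then back five clicks.

```bash
python3 - <<'E'
from h import *
q=np.load("q.npy")
def tz(n=5):
    v=[]
    for _ in range(n): arm.pause(.02); v.append(arm.get_obs()["torque"][2])
    return np.mean(v)
q[5]+=.012; arm.move_joints(q); print("nudge",q[5],tz())
g=.843-1.745; L=[]
while q[5]>g+1e-6:
    q[5]=max(g,q[5]-.05); arm.move_joints(q); L.append((q[5],arm.get_obs()["torque"][2]))
print(np.array(L).round(2).tolist())
o=arm.get_obs(); print(o["clock"],o["qpos"][5],tz(),o["force"].round(1),o["opening"]); np.save("q.npy",q)
E
```

```text
nudge 0.9400000000000015 0.3399507624689435
[[0.89, 0.17], [0.84, -0.02], [0.79, -0.22], [0.74, 0.05], [0.69, -0.06], [0.64, 0.06], [0.59, 0.04], [0.54, 0.13], [0.49, -0.05], [0.44, -0.17], [0.39, 0.05], [0.34, 0.0], [0.29, 0.09], [0.24, 0.06], [0.19, 0.1], [0.14, -0.05], [0.09, -0.19], [0.04, 0.06], [-0.01, -0.0], [-0.06, 0.12], [-0.11, 0.07], [-0.16, 0.14], [-0.21, 0.0], [-0.26, -0.17], [-0.31, 0.09], [-0.36, -0.05], [-0.41, 0.08], [-0.46, 0.08], [-0.51, 0.07], [-0.56, -0.07], [-0.61, -0.19], [-0.66, 0.06], [-0.71, -0.02], [-0.76, 0.07], [-0.81, 0.09], [-0.86, 0.12], [-0.9, 0.01]]
45.25 -0.9019300458163332 -0.03206226841147632 [0.8 0.6 7.4] 0.04300585665813912
```

The return trip shows five ripple peaks (0.79, 0.44, 0.09, -0.26, -0.61), and the dial now sits at torque near zero. Releasing.

```bash
python3 - <<'E'
from h import *
arm.move_gripper(.065); 
p0=arm.get_obs()["ee_pos"]
arm.move_straight([p0[0],p0[1],.32],feed=.12)
arm.move_straight([.36,-.40,.32],feed=.2)
arm.pause(.3)
p=arm.camera("top");cv2.imwrite("pics/end.png",cv2.resize(p["img"][140:260,280:400],(600,600),interpolation=cv2.INTER_CUBIC)[:,:,::-1])
o=arm.get_obs();print(o["clock"],o["force"].round(2),o["ee_pos"])
E
```

```text
49.0667 [ 0.51 -0.06  0.72] [ 0.36013106 -0.39982619  0.32003969]
```

View pics/end.png

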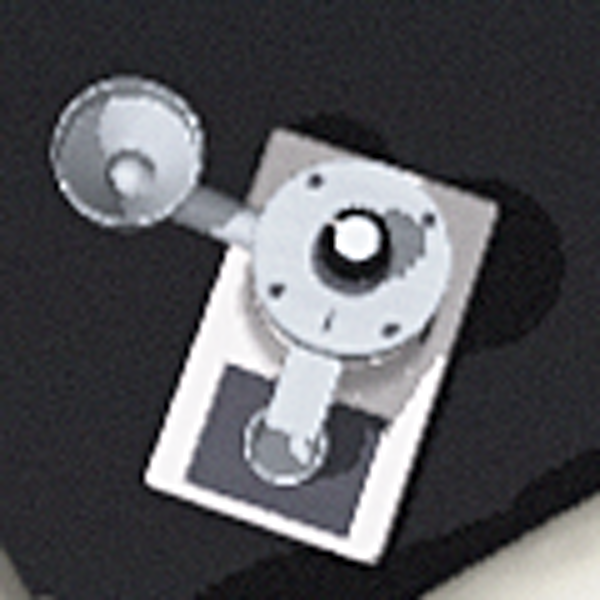

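The dial's pointer now shows near (328,222) in the crop. That is up-left, about 40° clockwise of its start, which matches seven clicks closed and five opened. The cup at (285,448) hasn't moved.

```bash
python3 -c "
from workcell import arm
print(arm.hand_in())"
```

```text
the job is handed in; nothing more can be done
None
```

I turned the dial clockwise to the stop (peak 0.34 N m, well under forcing), then back exactly five clicks. I released it in the fifth click and handed the job in at about 49 s; no verdict came back.

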